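# Lock the upper dabba segment onto its base with a quarter turn

### The arm

A 6-joint arm with a two-finger parallel gripper is mounted at the origin on the work surface. World frame = base frame: x ahead of the robot, y to its left, z up, the work surface at z = 0. Lengths are in m, angles in rad, forces in N, time in s.
With the tool pointing down it reaches from about 0.325 to 0.75 m from the base axis. Payload 7.6 kg.
Tool frame: the origin (TCP) lies on the centre line of the jaws, within the pads' length; the fingertips stand 22 mm ahead of it and the grasp point (between the pads) lies 3 mm ahead of it; z points along the fingers, y is the line along which they close (so a half turn about z gives the same grasp; the last joint's range is limited). The gripper opens to 85 mm and grips with 20 to 120 N. Pads are 22 mm wide; open, the fingers measure 114 mm over their backs; the gripper's body (76 mm by 85 mm) begins 54 mm behind the grasp point. The pads swing forward as they close: fully open they stand 13 mm farther back than shut.
Start: joints at [1.05, 0.052, 1.401, -0, 1.689, -0.07], TCP at [0.229, 0.473, 0.217] pointing down, gripper open.
Joint ranges: [-2.9, 2.9], [-0.91, 2.17], [0.12, 2.37], [-1.06, 4.2], [0.26, 2.73], [-2.93, 2.93]. Speed limits (rad/s): [2.57, 2.57, 3.01, 3.14, 3.14, 3.14].

### API

Orientations are given as a unit quaternion [x, y, z, w].
In Python, from rig import env gives the robot as it stands.
- The arm moves only by the shell command python3 -m jog 'ROWS'. ROWS is JSON, a list of rows, each a list of 3 entries, a list of its own where there are three numbers: the shift along the tool's x, y, z in units of 75 cm (1.0 is 75 cm), then the turn about the tool's z in units of 60 degrees (1.0 is 60 degrees), then the gripper command: -1 is fully open, 1 is shut, values between are in proportion. In form: [[[x, y, z], yaw, hand], ...]. A call has 1 to 20 rows; each row is the pose to reach, as a shift and turn from the pose commanded when the call began, along the tool's axes at that moment; what a row does not reach only later rows make up. A row lasts 1/10 s, in which the tool goes at most 50 mm and 8.59 degrees, less where a joint would pass 70% of its speed; a pose out of reach is approached as far as the arm can. A call with a number of a shift or a turn outside -1 to 1 is refused whole. A call with a gripper value outside its range is refused whole. The fingers move at their own pace and stop on an object; the grip force is fixed at half the most. Time passes only in rows, so rows that repeat a pose let the fingers close. It gives the time, the measured TCP pose, the force, the opening and the grip force at its end, in the units of the state.
- env.get_state(): the state, without advancing time (a new reading comes with each control period).
- env.get_image(name): name is "scene" or "top" or "wrist"; returns a dict with "pixels" (400x640x3 uint8, red, green, blue), "fov_y" (degrees; the focal length in pixels is half the picture's height over the tangent of half this angle, whatever the lens; pixels are square), "cx", "cy" (the principal point, pixels), "extrinsics" (4x4, takes a point from world to camera coordinates); the wrist camera has in their place "hand_eye" (4x4, takes a point from camera to tool coordinates, whose origin is the TCP and whose axes are the flange's). Camera axes: x right, y up, looking along -z (the intrinsics and any distortion apply to the point x, -y, -z); pixel columns grow to the right and rows downward; lengths in m; the calibration is good to about 2 mm. A picture is of the moment at which its call begins: read the wrist's pose just before it. There is no depth.
- env.hand_in(): hands the job in; it is judged then, once.
The state is a dict: "clock": time; "joint_pos": joint angles; "qd": joint speeds; "tau": joint torques, N m; "tool_pos": TCP position; "eef_rot": TCP orientation; "wrist_force": force on the tool from outside, world axes, zero at the start; "moment": the same for the moment, N m; "grip_width": finger opening in m; "finger_force": force on a finger pad.
Only numpy, scipy, OpenCV 4.12 (cv2) and the standard library are available. Lean on these libraries where they do the work, as an engineer would, in place of code of your own. Each camera call takes 0.05 s, during which the arm holds its last target. There are 200 camera calls.

### The job

In the half-open drawer under the breakfast bar, put the loose steel dabba segment with the black knob onto the base segment that sits in the grey cradle: find where its lugs drop through the rim so that it sits fully down, then turn it clockwise (seen from above) all the way to its stop so that it is locked. Let go and leave it standing there, and do not disturb the dabba, muffin cup, fork or spoons in the drawer.

Things in the scene. Friction and masses are not known exactly. Their poses are not given: they have to be found in the camera images.
- tier: Loose upper segment, 0.2 to 0.4 kg, upright on the drawer floor. Origin: centre of its underside, z up. Round neck 50 mm in diameter (its foot tapers to 45 mm) from z = 0 to 18.5 mm with two lugs low on it (see lugs), round steel body 76 mm in diameter from z = 18.5 to 58.5 mm, square black knob on top (see knob). Green stripes on the body's side and top stand above the lugs.
- knob (a point): Centre of the segment's square black knob, 75.5 mm above the segment's origin: 40 x 40 mm, faces square to the segment's x and y, from z = 58.5 to 92.5 mm. Hold and turn the segment by it.
- lugs (a point): Middle of the bar that makes the segment's two lugs, 9 mm above its origin: 68 mm long along the segment's x, 13 mm wide, 6 mm thick (z = 6 to 12 mm). The lugs are alike, so half a turn makes no difference.
- cradle: Grey round collar, 104 mm in diameter, 18 mm high, fixed on the drawer floor; origin at the centre of its underside, z up; white ribs at its +x and -x sides, out to 60 mm. In it, on the same axis, stands the fixed steel base, 88 mm in diameter. The segment's origin is 55 mm above this origin while its lugs lie on the base's rim, 42.5 mm when it is fully down.
- rim (a point): Centre of the base's flat top, 61 mm above the cradle's origin (axes of the cradle): flange 5 mm thick, 54 mm bore, two opposite mouths 20 mm wide out to 38 mm from the axis, green seen through them. The line through the mouths is anywhere within 0.6 rad of the cradle's x axis, not measured. With its lugs on the flange the segment turns freely; at the mouths it drops 12.5 mm by its weight; about 2 mm side play.
- lock (a joint): Angle in rad of the green locking ring inside the base, whose pockets take the lugs once they are through the mouths; it turns only with the segment (about 0.1 rad of play, light friction of about 0.1 N m). 0: lugs under the mouths, free to lift out. Grows as the segment is turned clockwise seen from above; 1.4 is the stop, fully locked with the lugs under the flange.
- drawer: Fixed (it does not slide) half-open beige drawer; origin under the middle of its pulled-out part, floor 6 mm above it, front panel at -x (top edge 56 mm high, 158 mm from the origin) with a chrome bar handle, inside width 458 mm along y, side walls 46 mm high. The breakfast bar's slab (marble, top 85 mm high) covers the drawer from about 150 mm beyond the origin in +x.
- dabba: Bystander: round steel box, 71 mm in diameter, 48 mm high, origin at the centre of its underside.
- muffin_cup: Bystander: red silicone muffin cup, 66 mm across, 32 mm high, origin at the centre of its underside.
- fork: Bystander: green plastic fork 140 mm long lying along its x axis, 5 mm thick, origin at its middle underneath.
- spoons: Bystander: stack of three steel spoons about 120 mm long lying along its y axis, 16 mm high, origin at its middle underneath.

How it is judged:
On the way, in this order (a step that is already met when the one before it is completed fails the run):
1. the segment's lugs are through the mouths and it sits fully down on the base (z of tier in the frame of cradle below 0.0465 m and horizontal distance between tier and cradle below 0.006 m and angle between tier's own z axis and vertical below 0.1 rad), for 0.1 s.
2. the seated segment is turned clockwise to lock (value of joint lock above 1.25 rad and z of tier in the frame of cradle below 0.0465 m and horizontal distance between tier and cradle below 0.006 m), for 0.1 s.
At the end, for the whole second after the job is handed in: The segment stands at rest and upright (within 0.07 rad) on the base, its axis within 6 mm of the cradle's, fully down (origin 38 to 45.5 mm above the cradle's origin), and the locking ring is turned past 1.25 rad of its 1.4 (value of joint lock above 1.25 rad and z of tier in the frame of cradle between 0.038 and 0.0455 m and horizontal distance between tier and cradle below 0.006 m and angle between tier's own z axis and vertical below 0.07 rad and linear speed of tier below 0.02 m/s); the robot touches nothing.
It fails at once if the dabba, muffin cup, fork or spoons are shifted by more than 25 mm (distance of any of dabba, muffin_cup, fork, spoons from where it was at the start of the episode above 0.025 m).
It also fails if it takes over 51 s, if anything falls off the work surface, if the arm or the gripper's body presses on something with over 40 N, if the wrist force passes 120 N, or if a joint passes its speed limit or range.

## Working session

There is one attempt and no reset: what is moved stays moved. The work goes in short steps, Python scripts to look and compute and a shell command to move; the robot and the scene stay as the last step left them, time stands still between calls to the robot, and variables do not carry over. Pictures are saved under pics/ and viewed, at most 10 in all, crops included, and the job is handed in when it is done.

```bash
mkdir -p pics
cat > h.py <<'E'
import numpy as np, cv2
from rig import env
from scipy.spatial.transform import Rotation as R
def cam(name):
    s=env.get_state(); d=env.get_image(name)
    if 'extrinsics' in d: E=np.linalg.inv(np.array(d['extrinsics']))
    else:
        T=np.eye(4);T[:3,:3]=R.from_quat(s['eef_rot']).as_matrix();T[:3,3]=s['tool_pos'];E=T@np.array(d['hand_eye'])
    f=200/np.tan(np.radians(d['fov_y'])/2)
    return dict(px=np.array(d['pixels']),E=E,f=f,cx=d['cx'],cy=d['cy'],keys=[k for k in d])
def ray(c,u,v,z):
    r=c['E'][:3,:3]@np.array([(u-c['cx'])/c['f'],-(v-c['cy'])/c['f'],-1]);o=c['E'][:3,3]
    return o+r*(z-o[2])/r[2]
def save(c,n,crop=None,k=1):
    p=c['px'] if crop is None else c['px'][crop[1]:crop[3],crop[0]:crop[2]]
    cv2.imwrite('pics/'+n,cv2.resize(p[:,:,::-1],None,fx=k,fy=k,interpolation=cv2.INTER_CUBIC))
E
python3 - <<'E'
from h import *
import pickle
print(env.get_state())
for n in('top','scene','wrist'):
    c=cam(n);save(c,n+'0.png');pickle.dump(c,open(n+'.pkl','wb'));print(n,c['E'].round(3),c['f'],c['cx'],c['cy'],c['keys'])
E
```

```text
{'clock': 0.0, 'joint_pos': array([ 1.04971940e+00,  5.28860543e-02,  1.40173276e+00,  2.46068263e-05,
        1.68862458e+00, -7.02432445e-02]), 'qd': array([ 0.00088033, -0.00054995, -0.00181474, -0.00134176, -0.00017192,
        0.00123136]), 'tau': array([ 1.28324820e-03, -3.81674480e+01, -3.60183871e+01,  3.91003744e-05,
        6.11314987e-03,  6.01011720e-06]), 'tool_pos': array([0.22853139, 0.47228185, 0.2160426 ]), 'eef_rot': array([ 2.23511202e-01,  9.74701011e-01, -7.85998789e-04, -2.52178866e-04]), 'wrist_force': array([-0.31450912, -0.07738236,  0.68681536]), 'moment': array([ 0.01465931,  0.01561043, -0.02537301]), 'finger_force': 0.0, 'grip_width': 0.0855027114575078}
top [[ 0.003  0.985 -0.17   0.478]
 [-1.    -0.002 -0.03   0.023]
 [-0.03   0.17   0.985  0.753]
 [ 0.     0.     0.     1.   ]] 387.6749853402206 315.7145108443342 200.67177774989653 ['pixels', 'fov_y', 'cx', 'cy', 'extrinsics']
scene [[-0.845 -0.437  0.308  0.834]
 [ 0.535 -0.689  0.49   0.399]
 [-0.001  0.579  0.815  0.658]
 [ 0.     0.     0.     1.   ]] 383.96388834727907 322.5180735604272 199.3531355996204 ['pixels', 'fov_y', 'cx', 'cy', 'extrinsics']
wrist [[ 0.437 -0.859 -0.268  0.159]
 [ 0.899  0.417  0.131  0.506]
 [-0.001 -0.299  0.954  0.373]
 [ 0.     0.     0.     1.   ]] 330.2761833242101 322.0271424392829 197.60949192085786 ['pixels', 'fov_y', 'cx', 'cy', 'hand_eye']
```

View pics/top0.png

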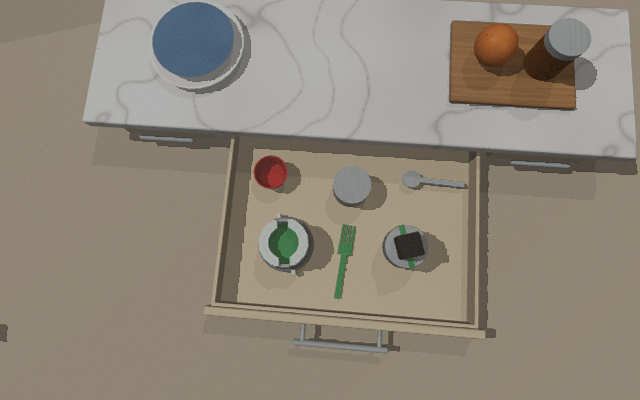

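View pics/scene0.png

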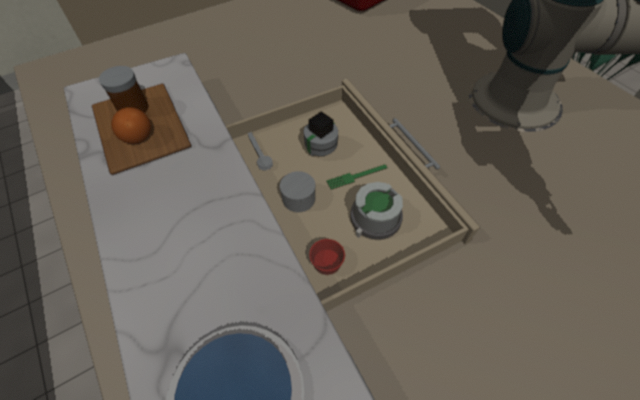

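The top view shows the tier's knob at about (409,246), the cradle at (286,244), fork at (344,260), dabba at (352,186), cup at (270,173) and spoons at (433,181). The scene view agrees with this layout.

Run:
```python
from h import *
import pickle
c=pickle.load(open('top.pkl','rb'));p=c['px'];hsv=cv2.cvtColor(p,cv2.COLOR_RGB2HSV)
def blob(m,box):
    z=np.zeros(m.shape,np.uint8);x0,y0,x1,y1=box;z[y0:y1,x0:x1]=m[y0:y1,x0:x1]*255
    cs,_=cv2.findContours(z,cv2.RETR_EXTERNAL,cv2.CHAIN_APPROX_NONE);return sorted(cs,key=cv2.contourArea)[::-1]
k=blob(hsv[:,:,2]<50,(385,220,435,270))[0]
r=cv2.minAreaRect(k);print('knob',r, ray(c,*r[0],.0985))
w=np.array([ray(c,u,v,.0985)[:2] for u,v in cv2.boxPoints(r)]);print(w.round(4),np.linalg.norm(w-np.roll(w,1,0),axis=1))
g=((hsv[:,:,0]>40)&(hsv[:,:,0]<90)&(hsv[:,:,1]>100)&(hsv[:,:,2]>50))
for q in blob(g,(380,215,435,280))[:3]: print('stripe',cv2.minAreaRect(q))
for q in blob(g,(255,210,320,280))[:3]: print('green',cv2.minAreaRect(q))
print('cradle axis',ray(c,286,243,.067),'stripe pts',ray(c,403,228,.0645),ray(c,412,266,.0645))
print('ribs',ray(c,279,218,.024),ray(c,293,271,.024))
print('fork',ray(c,348,226,.01),ray(c,338,297,.01),'dabba',ray(c,352,183,.054),'cup',ray(c,270,172,.038),'sp',ray(c,433,181,.01))
save(c,'top0z.png',(240,150,480,310),3)
```

```text
knob ((408.7647399902344, 245.55886840820312), (23.283418655395508, 25.46623992919922), 75.96376037597656) [ 0.51464896 -0.11245184  0.0985    ]
[[ 0.5283 -0.0877]
 [ 0.5387 -0.1292]
 [ 0.5011 -0.137 ]
 [ 0.4909 -0.0959]] [0.03827549 0.04278694 0.03832001 0.04235131]
stripe ((402.2647705078125, 229.55885314941406), (8.48874568939209, 4.6081767082214355), 75.96376037597656)
stripe ((411.1470947265625, 263.5882568359375), (7.518604278564453, 4.365641117095947), 75.96376037597656)
green ((287.5000305175781, 242.00001525878906), (21.09432601928711, 30.355249404907227), 30.963756561279297)
green ((274.2500305175781, 252.75003051757812), (2.8284268379211426, 0.7071067094802856), 45.0)
green ((283.0, 226.0), (0.0, 0.0), 0.0)
cradle axis [0.52059951 0.09626864 0.067     ] stripe pts [ 0.54742121 -0.11051203  0.0645    ] [ 0.48119621 -0.12374572  0.0645    ]
ribs [0.57052686 0.11496866 0.024     ] [0.47158132 0.08703058 0.024     ]
fork [ 0.55674499 -0.01636717  0.01      ] [0.42410472 0.0036762  0.01      ] dabba [ 0.63142945 -0.02226134  0.054     ] cup [0.65690049 0.13207296 0.038     ] sp [ 0.64449026 -0.18220935  0.01      ]
```

View pics/top0z.png

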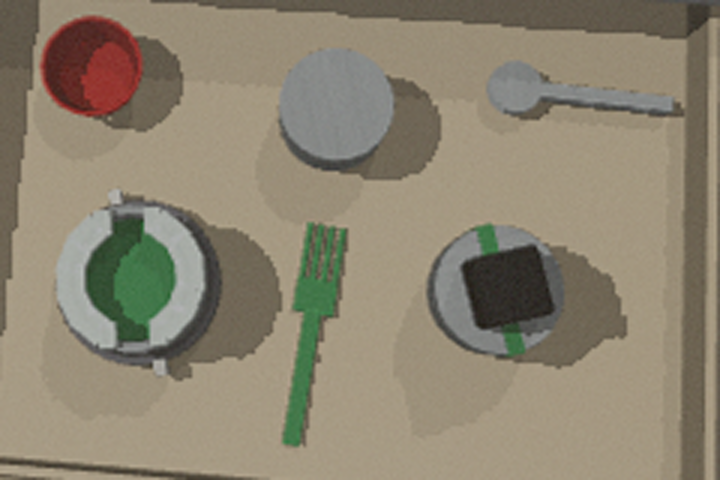

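The zoomed view shows the base ring centred at about (284,243) in the full picture, with mouths nearly vertical at (283,224) and (284,263). The tier's stripes run from (402,230) to (411,264). I'll look closer with the wrist camera, at the cradle first.

```bash
python3 -m jog '[[[-0.569,-0.281,0],0.88,-1],[[-0.569,-0.281,0],0.88,-1],[[-0.569,-0.281,0],0.88,-1],[[-0.569,-0.281,0],0.88,-1],[[-0.569,-0.281,0],0.88,-1],[[-0.569,-0.281,0],0.88,-1],[[-0.569,-0.281,0],0.88,-1],[[-0.569,-0.281,0],0.88,-1],[[-0.569,-0.281,0],0.88,-1],[[-0.569,-0.281,0],0.88,-1],[[-0.569,-0.281,0],0.88,-1],[[-0.569,-0.281,0],0.88,-1],[[-0.569,-0.281,0],0.88,-1],[[-0.569,-0.281,0],0.88,-1]]'
python3 - <<'E'
from h import *
import pickle
c=cam('wrist');pickle.dump(c,open('w1.pkl','wb'));save(c,'w1.png');print(c['E'].round(3))
E
```

```text
clock: 1.55
tool_pos: [0.5205, 0.0981, 0.2171]
eef_rot: [0.633, 0.774, 0.0, 0.0]
wrist_force: [-0.4, 0.1, -0.1]
grip_width: 0.0854
finger_force: 0.0
[[ 0.98  -0.188 -0.06   0.505]
 [ 0.197  0.936  0.292  0.173]
 [ 0.001 -0.298  0.955  0.374]
 [ 0.     0.     0.     1.   ]]
```

View pics/w1.png

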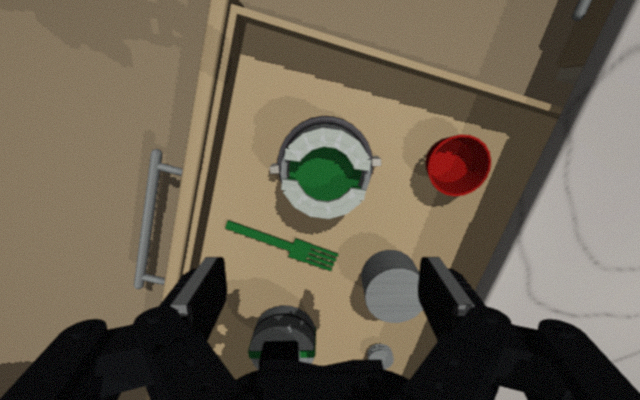

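The wrist view shows the base ring at (325,172), its mouths near (286,172) and (363,180), and ribs at (275,169) and (377,162).

```bash
cat >> h.py <<'E'
def proj(c,P):
    P=np.atleast_2d(P);q=(P-c['E'][:3,3])@c['E'][:3,:3]
    return np.stack([c['cx']+c['f']*q[:,0]/-q[:,2],c['cy']+c['f']*q[:,1]/q[:,2]],1)
def circ(c,cs,z):
    w=np.array([ray(c,u,v,z)[:2] for u,v in cs]);
    for _ in range(5):
        A=np.c_[2*w,np.ones(len(w))];s=np.linalg.lstsq(A,(w**2).sum(1),rcond=None)[0]
        r=np.sqrt(s[2]+s[0]**2+s[1]**2);e=abs(np.hypot(*(w-s[:2]).T)-r);w=w[e<max(.0015,1.5*np.median(e))] 
    return s[:2],r,len(w)
E
python3 - <<'E'
from h import *
import pickle
def ana(c,box):
    p=c['px'];hsv=cv2.cvtColor(p,cv2.COLOR_RGB2HSV);m=((hsv[:,:,1]<45)&(hsv[:,:,2]>135)).astype(np.uint8)
    z=np.zeros_like(m);x0,y0,x1,y1=box;z[y0:y1,x0:x1]=m[y0:y1,x0:x1]
    z=cv2.morphologyEx(z,cv2.MORPH_OPEN,np.ones((3,3),np.uint8))
    cs,_=cv2.findContours(z,cv2.RETR_EXTERNAL,cv2.CHAIN_APPROX_NONE);cs=[q for q in cs if len(q)>35]
    pts=np.concatenate(cs)[:,0]; h=cv2.convexHull(pts)[:,0]
    ctr,r,n=circ(c,h,.067);print('ctr',ctr.round(4),'r',r,n,len(h))
    th=np.radians(np.arange(0,360,1.));
    for rr in(.031,.034,.036):
        uv=proj(c,np.c_[ctr[0]+rr*np.cos(th),ctr[1]+rr*np.sin(th),0*th+.067])
        s=cv2.remap(hsv,uv[:,:1].astype(np.float32),uv[:,1:].astype(np.float32),cv2.INTER_LINEAR)[:,0]
        gap=~((s[:,1]<60)&(s[:,2]>120))
        a=th[gap];ang=np.angle(np.exp(2j*a).mean())/2
        for lo in(0,1):
            d=np.angle(np.exp(1j*(a-ang-lo*np.pi)));k=abs(d)<.8
            print(rr,lo,k.sum(),'deg mid',round(float(ang+d[k].mean()),3))
ana(pickle.load(open('w1.pkl','rb')),(278,122,372,222))
ana(pickle.load(open('top.pkl','rb')),(256,212,312,275))
E
```

```text
ctr [0.5226 0.1022] r 0.04377834892233716 32 33
0.031 0 37 deg mid 0.07
0.031 1 36 deg mid 0.061
0.034 0 33 deg mid 0.07
0.034 1 33 deg mid 0.052
0.036 0 31 deg mid 0.07
0.036 1 31 deg mid 0.052
ctr [0.5228 0.1024] r 0.04397053373467861 19 21
0.031 0 36 deg mid 0.044
0.031 1 37 deg mid 0.087
0.034 0 34 deg mid 0.044
0.034 1 33 deg mid 0.087
0.036 0 31 deg mid 0.052
0.036 1 31 deg mid 0.087
```

```bash
python3 -m jog '[[[-0.277,-0.064,0.03],0,-1],[[-0.277,-0.064,0.03],0,-1],[[-0.277,-0.064,0.03],0,-1],[[-0.277,-0.064,0.03],0,-1],[[-0.277,-0.064,0.03],0,-1],[[-0.277,-0.064,0.03],0,-1],[[-0.277,-0.064,0.03],0,-1]]'
python3 - <<'E'
from h import *
import pickle
c=cam('wrist');pickle.dump(c,open('w2.pkl','wb'));save(c,'w2.png',(200,60,480,260),2.5)
E
```

```text
clock: 2.3
tool_pos: [0.5151, -0.1151, 0.1946]
eef_rot: [0.633, 0.774, 0.0, -0.0]
wrist_force: [0.1, 0.4, -1.1]
grip_width: 0.0855
finger_force: 0.0
```

View pics/w2.png

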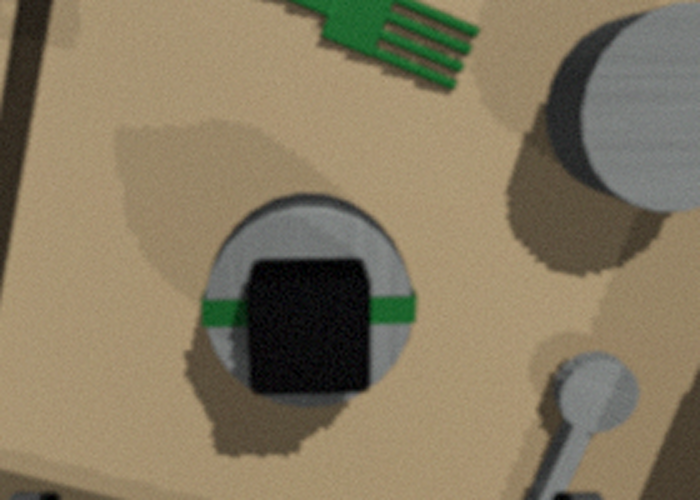

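The crop shows stripe ends at full-picture pixels (281,185) and (366,183), and the knob spanning columns 299–348 with its lower edge at row 217.

Run:
```python
from h import *
import pickle
c=pickle.load(open('w2.pkl','rb'));hsv=cv2.cvtColor(c['px'],cv2.COLOR_RGB2HSV)
g=((hsv[:,:,0]>40)&(hsv[:,:,0]<90)&(hsv[:,:,1]>100)&(hsv[:,:,2]>50)).astype(np.uint8)
v,u=np.nonzero(g[165:205,275:375]);w=np.array([ray(c,a+275,b+165,.0645)[:2] for a,b in zip(u,v)])
m=w.mean(0);U,S,V=np.linalg.svd(w-m);d=V[0]*np.sign(V[0,0]);t=(w-m)@d
print('mean',m,'yaw',np.arctan2(d[1],d[0]),'mid of ends',m+d*(t.min()+t.max())/2,'len',t.max()-t.min())
# body top edge circle: steel mask
k=(((hsv[:,:,2]<35)).astype(np.uint8))*255;z=np.zeros_like(k);z[150:225,290:358]=k[150:225,290:358]
z=cv2.morphologyEx(z,cv2.MORPH_OPEN,np.ones((5,5),np.uint8))
q=max(cv2.findContours(z,0,1)[0],key=cv2.contourArea);x,y,ww,h=cv2.boundingRect(q);print(x,y,ww,h)
top=[ray(c,a,y+h,.0985) for a in(x,x+ww)];far=[ray(c,a,y+h-5,.0985) for a in (x,x+ww)]
print(top,np.linalg.norm(top[0]-top[1]))
n=np.array([-d[1],d[0]]);print('ctr from near edge',(top[0]+top[1])[:2]/2+n*.02*np.sign(n[1]))
```

```text
mean [ 0.51744721 -0.11472384] yaw 0.21755544624090103 mid of ends [ 0.51545853 -0.11516345] len 0.07578632078737976
298 164 50 54
[array([ 0.49928065, -0.13839521,  0.0985    ]), array([ 0.53935878, -0.13038641,  0.0985    ])] 0.040870494776078375
ctr from near edge [ 0.51500285 -0.11486225]
```

```bash
python3 -m jog '[[[0,0,0.05],0,-1],[[0,0,0.1],0,-1],[[0,0,0.137],0,-1],[[0,0,0.137],0,-1],[[0,0,0.137],0,-1],[[0,0,0.137],0,1],[[0,0,0.137],0,1],[[0,0,0.137],0,1],[[0,0,0.137],0,1],[[0,0,0.137],0,1],[[0,0,0.137],0,1],[[0,0,0.137],0,1],[[0,0,0.137],0,1],[[0,0,0.137],0,1]]'
```

```text
clock: 3.75
tool_pos: [0.5149, -0.1162, 0.0916]
eef_rot: [0.634, 0.774, 0.0, -0.0]
wrist_force: [0.3, 0.3, -0.4]
grip_width: -0.0001
finger_force: 0.0
```

The gripper shut on nothing, so I'll look.

Run:
```python
from h import *
import pickle
for n in ('wrist','scene'):
    c=cam(n);pickle.dump(c,open(n+'3.pkl','wb'))
    a=cv2.resize(c['px'],(800,500)) if n=='wrist' else c['px'][60:260,220:520]
    cv2.imwrite('pics/%s3.png'%n,cv2.resize(a[:,:,::-1],None,fx=1 if n=='wrist' else 2.6,fy=1 if n=='wrist' else 2.6))
```

```text
(no output)
```

View pics/scene3.png

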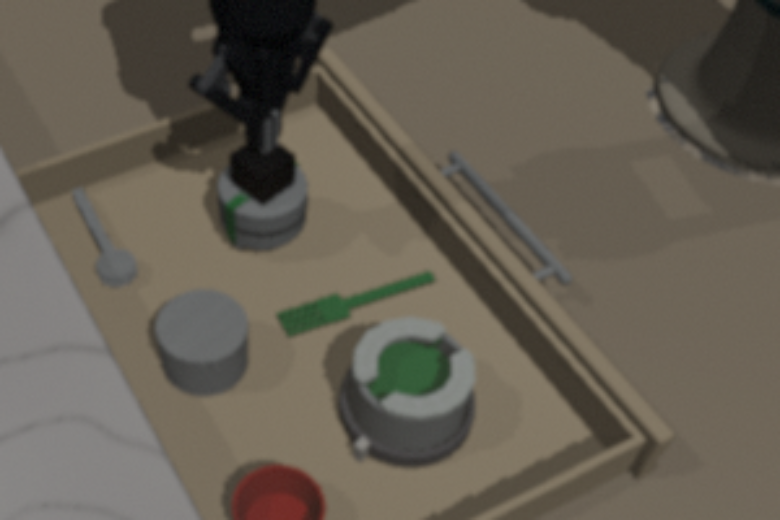

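View pics/wrist3.png

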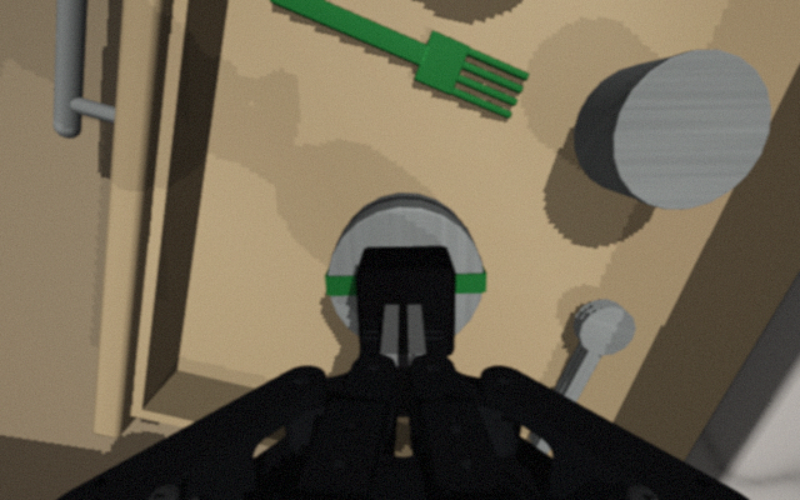

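The fingers appear shut at the knob's near side or above it, and the tier looks unmoved. I'll check the geometry by triangulation.

Run:
```python
from h import *
import pickle
W=pickle.load(open('wrist3.pkl','rb'));S=pickle.load(open('scene3.pkl','rb'));T=pickle.load(open('top.pkl','rb'));W2=pickle.load(open('w2.pkl','rb'));S0=pickle.load(open('scene.pkl','rb'))
s=env.get_state();t=np.array(s['tool_pos'])
for n,P in(('tip',t-[0,0,.022]),('tcp',t)): print(n,'wrist x1.25',proj(W,P)*1.25,'scene crop',(proj(S,P)-[220,60])*2.6)
d=np.array([np.cos(.205),np.sin(.205)]);n=np.array([-d[1],d[0]]);c=np.array([.5152,-.115])
kn=np.array([np.r_[c+.02*(a*d+b*n),z] for z in(.0985,.0645) for a,b in((1,1),(1,-1),(-1,-1),(-1,1))])
print('knob wrist',(proj(W,kn)*1.25).round(0).tolist());print('knob scene',((proj(S,kn)-[220,60])*2.6).round(0).tolist())
def tri(obs):
    A=np.zeros((3,3));b=np.zeros(3)
    for c,u,v in obs:
        o=c['E'][:3,3];r=ray(c,u,v,0)-o;r/=np.linalg.norm(r);M=np.eye(3)-np.outer(r,r);A+=M;b+=M@o
    return np.linalg.solve(A,b)
print('rim ctr? dabba etc skip; stripe +x end',tri([(W2,366,183.4),(T,402,226)]),tri([(W2,366,183.4),(W,487/1.25,283/1.25)]))
print('-x end',tri([(W2,280.8,184.8),(T,412.5,268)]),tri([(W2,280.8,184.8),(W,327/1.25,285/1.25)]))
```

```text
tip wrist x1.25 [[403.65572732 289.427465  ]] scene crop [[260.8672842  177.49758571]]
tcp wrist x1.25 [[403.82817822 310.29370698]] scene crop [[260.70298658 157.7635026 ]]
knob wrist [[457.0, 268.0], [454.0, 359.0], [357.0, 359.0], [353.0, 269.0], [447.0, 243.0], [445.0, 320.0], [364.0, 321.0], [361.0, 243.0]]
knob scene [[260.0, 177.0], [226.0, 152.0], [262.0, 129.0], [296.0, 153.0], [261.0, 208.0], [228.0, 183.0], [262.0, 159.0], [295.0, 183.0]]
rim ctr? dabba etc skip; stripe +x end [ 0.5500489  -0.10490017  0.0787812 ] [ 0.5527456  -0.10606931  0.06801472]
-x end [ 0.47765983 -0.12725924  0.05100467] [ 0.47865045 -0.1233944   0.06411769]
```

The projected tip should be at row 289 (wrist) and 177 (scene), but the visible tips end at about 305 and 150. The tips therefore sit roughly 30 mm higher than the stated tool geometry, just above the knob. I'll trust the images: open, go down 32 mm and close again while watching force.

```bash
python3 -m jog '[[[0,0,0],0,-1],[[0,0,0],0,-1],[[0,0,0],0,-1],[[0,0,0],0,-1],[[0,0,0],0,-1],[[0,0,0],0,-1],[[0,0,0],0,-1],[[0,0,0],0,-1]]'; python3 -m jog '[[[0,0,0.01],0,-1],[[0,0,0.02],0,-1],[[0,0,0.03],0,-1],[[0,0,0.042],0,-1],[[0,0,0.042],0,-1]]' ; python3 -m jog '[[[0,0,0],0,1],[[0,0,0],0,1],[[0,0,0],0,1],[[0,0,0],0,1],[[0,0,0],0,1],[[0,0,0],0,1]]'
```

```text
clock: 4.65
tool_pos: [0.5149, -0.1162, 0.0916]
eef_rot: [0.634, 0.774, 0.0, -0.0]
wrist_force: [-0.7, -0.9, -0.3]
grip_width: 0.0855
finger_force: 0.0
clock: 5.15
tool_pos: [0.5139, -0.1159, 0.0581]
eef_rot: [0.634, 0.774, -0.001, -0.002]
wrist_force: [-0.1, -0.1, -0.3]
grip_width: 0.0848
finger_force: 0.0
clock: 5.75
tool_pos: [0.5155, -0.1163, 0.0609]
eef_rot: [0.634, 0.774, 0.0, 0.001]
wrist_force: [1.1, -0.0, 4.3]
grip_width: 0.0387
finger_force: 61.2
```

Grip confirmed at 38.7 mm. Now lift, carry over the base and turn to the mouth angle.

```bash
python3 -m jog '[[[0,0,-0.04],0,1],[[0,0,-0.09],0,1],[[0,0,-0.133],0,1],[[0,0,-0.133],0,1],[[0.06,0.014,-0.133],0.129,1],[[0.12,0.028,-0.133],0.129,1],[[0.18,0.042,-0.133],0.129,1],[[0.24,0.056,-0.133],0.129,1],[[0.282,0.067,-0.133],0.129,1],[[0.282,0.067,-0.133],0.129,1],[[0.282,0.067,-0.133],0.129,1],[[0.282,0.067,-0.133],0.129,1],[[0.282,0.067,-0.133],0.129,1]]'
python3 - <<'E'
from h import *
import pickle
s=env.get_state();print(s['tool_pos'],s['joint_pos'])
c=cam('wrist');pickle.dump(c,open('w4.pkl','wb'))
t=np.array(s['tool_pos'])
q=c['px'];cv2.imwrite('pics/w4.png',cv2.resize(q[100:380,180:480,::-1],None,fx=2,fy=2))
print('exp stripe plane z',t[2]+.0036)
hsv=cv2.cvtColor(q,cv2.COLOR_RGB2HSV)
g=((hsv[:,:,0]>40)&(hsv[:,:,0]<90)&(hsv[:,:,1]>100)&(hsv[:,:,2]>50)).astype(np.uint8)
for b in cv2.findContours(g,0,1)[0]:
    if cv2.contourArea(b)>20: print(cv2.boundingRect(b),cv2.minAreaRect(b))
E
```

```text
clock: 7.05
tool_pos: [0.5223, 0.0999, 0.1593]
eef_rot: [0.685, 0.729, -0.0, -0.0]
wrist_force: [1.0, -0.9, -2.8]
grip_width: 0.039
finger_force: 61.3
[0.52232493 0.099914   0.15928005] [ 1.19656117e-01  9.66723219e-02  1.46883149e+00 -1.72202797e-04
  1.57711451e+00  5.79886371e-02]
exp stripe plane z 0.16288004798771544
(221, 256, 26, 14) ((233.1154022216797, 262.4230651855469), (25.49509620666504, 9.805805206298828), 11.309932708740234)
(248, 242, 27, 17) ((260.6813049316406, 250.4672393798828), (26.019193649291992, 15.98721694946289), 2.2906100749969482)
(369, 240, 30, 20) ((384.0989685058594, 250.38580322265625), (18.880468368530273, 28.926301956176758), 85.91438293457031)
(309, 161, 27, 4) ((321.9436340332031, 162.148193359375), (2.7892463207244873, 26.019088745117188), 87.61405944824219)
```

View pics/w4.png

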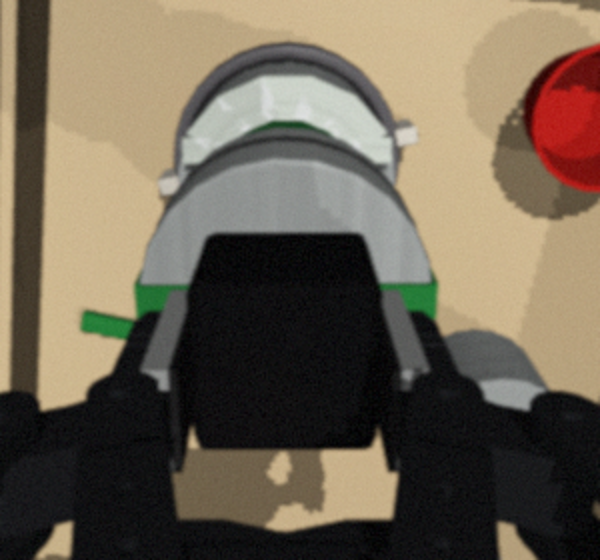

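The tier is held square with level stripes at rows ~250, columns 248–399. The base rim behind it is at (323,150).

Run:
```python
from h import *
import pickle
c=pickle.load(open('w4.pkl','rb'))
for z in(.160,.163,.166):
    a,b=[ray(c,u,v,z) for u,v in((247.5,249.5),(399,249))]
    print(z,a,b,np.linalg.norm(a-b),(a+b)/2,np.arctan2(*(b-a)[[1,0]]))
# body front arc: points of top-edge, zoomed picture coordinates read off
pts=np.array([(141,283),(165,235),(200,190),(240,166),(290,157),(340,168),(380,195),(412,235),(432,283)])/2+[180,100]
for z in(.160,.163,.166): print(circ(c,pts,z))
```

```text
0.16 [0.48308451 0.0970948  0.16      ] [0.56168376 0.10213325 0.16      ] 0.07876056961080803 [0.52238413 0.09961403 0.16      ] 0.06401549350044862
0.163 [0.48374116 0.09861772 0.163     ] [0.5608279  0.10355922 0.163     ] 0.07724496781462226 [0.52228453 0.10108847 0.163     ] 0.06401549350044841
0.166 [0.4843978  0.10014064 0.166     ] [0.55997205 0.10498518 0.166     ] 0.07572936601843644 [0.52218493 0.10256291 0.166     ] 0.0640154935004486
(array([0.52255507, 0.0996064 ]), np.float64(0.03697239634599424), 9)
(array([0.52245218, 0.10108099]), np.float64(0.03626093081713934), 9)
(array([0.52234928, 0.10255557]), np.float64(0.035549465288281186), 9)
```

```bash
python3 -m jog '[[[0.0015,0.0005,0.02],0,1],[[0.0015,0.0005,0.04],0,1],[[0.0015,0.0005,0.054],0,1],[[0.0015,0.0005,0.054],0,1],[[0.0015,0.0005,0.054],0,1]]'; python3 -m jog '[[[0,0,0.004],0,1],[[0,0,0.007],0,1],[[0,0,0.01],0,1],[[0,0,0.01],0,1],[[0,0,0.01],0,1]]'
```

```text
clock: 7.6
tool_pos: [0.5226, 0.1022, 0.119]
eef_rot: [0.684, 0.729, -0.0, -0.0]
wrist_force: [-0.3, -0.1, -3.2]
grip_width: 0.0388
finger_force: 61.1
clock: 8.1
tool_pos: [0.5228, 0.1022, 0.1119]
eef_rot: [0.684, 0.729, 0.0, -0.0]
wrist_force: [0.2, 0.1, -3.1]
grip_width: 0.0388
finger_force: 61.2
```

```bash
python3 -m jog '[[[0,0,0.003],0,1],[[0,0,0.006],0,1],[[0,0,0.009],0,1],[[0,0,0.009],0,1],[[0,0,0.009],0,1]]'
```

```text
clock: 8.6
tool_pos: [0.5228, 0.1022, 0.1051]
eef_rot: [0.684, 0.729, -0.0, -0.0]
wrist_force: [0.3, 0.5, -3.4]
grip_width: 0.0391
finger_force: 61.2
```

```bash
python3 -m jog '[[[0,0,0.0015],0,1],[[0,0,0.003],0,1],[[0,0,0.003],0,1],[[0,0,0.003],0,1]]'; python3 -m jog '[[[0,0,0.0015],0,1],[[0,0,0.0015],0,1],[[0,0,0.0015],0,1]]'
```

```text
clock: 9.0
tool_pos: [0.523, 0.1022, 0.1035]
eef_rot: [0.684, 0.729, 0.0, 0.0]
wrist_force: [-1.4, -0.9, 3.1]
grip_width: 0.039
finger_force: 62.0
clock: 9.3
tool_pos: [0.5231, 0.1022, 0.1035]
eef_rot: [0.684, 0.729, 0.0, 0.0]
wrist_force: [-4.3, -2.0, 10.1]
grip_width: 0.0388
finger_force: 62.8
```

Seated at TCP z 0.1035, as predicted. Now the clockwise turn.

```bash
python3 -m jog '[[[0,0,-0.0015],0.05,1],[[0,0,-0.0015],0.15,1],[[0,0,-0.0015],0.25,1],[[0,0,-0.0015],0.35,1],[[0,0,-0.0015],0.45,1],[[0,0,-0.0015],0.55,1],[[0,0,-0.0015],0.65,1],[[0,0,-0.0015],0.75,1],[[0,0,-0.0015],0.85,1],[[0,0,-0.0015],0.95,1],[[0,0,-0.0015],0.95,1]]'; python3 -c "
from rig import env;print(env.get_state()['moment'])"
```

```text
clock: 10.4
tool_pos: [0.5232, 0.1023, 0.1035]
eef_rot: [0.949, 0.314, 0.001, 0.0]
wrist_force: [-0.1, -1.2, 3.4]
grip_width: 0.0387
finger_force: 62.0
[ 0.03597646  0.1833438  -0.00952858]
```

```bash
python3 -m jog '[[[0,0,0],0.1,1],[[0,0,0],0.2,1],[[0,0,0],0.3,1],[[0,0,0],0.38,1],[[0,0,0],0.42,1],[[0,0,0],0.42,1],[[0,0,0],0.42,1]]'; python3 -c "
from rig import env;print(env.get_state()['moment'])";python3 -m jog '[[[0,0,0],0.03,1],[[0,0,0],0.06,1],[[0,0,0],0.06,1],[[0,0,0],0.06,1]]'; python3 -c "
from rig import env;print(env.get_state()['moment'])"
```

```text
clock: 11.1
tool_pos: [0.5231, 0.1026, 0.1035]
eef_rot: [0.995, 0.101, 0.001, -0.0]
wrist_force: [-2.1, 1.1, 5.2]
grip_width: 0.0386
finger_force: 62.3
[0.44806709 0.3842698  0.09437733]
clock: 11.5
tool_pos: [0.5231, 0.1026, 0.1035]
eef_rot: [0.998, 0.07, 0.001, -0.0]
wrist_force: [-1.6, 0.7, 5.3]
grip_width: 0.0388
finger_force: 62.3
[0.46928737 0.36906423 0.04573894]
```

```bash
python3 -m jog '[[[0,0,0],0.03,1],[[0,0,0],0.06,1],[[0,0,0],0.06,1]]'; python3 -c "
from rig import env;print(env.get_state()['moment'])";python3 -m jog '[[[0,0,0],0.03,1],[[0,0,0],0.06,1],[[0,0,0],0.06,1]]'; python3 -c "
from rig import env;print(env.get_state()['moment'])"
```

```text
clock: 11.8
tool_pos: [0.5231, 0.1027, 0.1035]
eef_rot: [0.999, 0.04, 0.001, -0.0]
wrist_force: [-1.2, 0.0, 5.5]
grip_width: 0.0388
finger_force: 64.7
[0.31436274 0.31654959 2.04962707]
clock: 12.1
tool_pos: [0.5238, 0.1028, 0.1036]
eef_rot: [1.0, 0.009, 0.002, -0.0]
wrist_force: [3.5, 0.8, 3.0]
grip_width: 0.0388
finger_force: 90.3
[ 0.35622176 -0.7940748   2.7484207 ]
```

The moment rose to over 2 N m, which is the stop. I'll relieve the twist, open and retreat upward.

```bash
python3 -m jog '[[[0,0,0],-0.05,1],[[0,0,0],-0.05,1],[[0,0,0],-0.05,-1],[[0,0,0],-0.05,-1],[[0,0,0],-0.05,-1],[[0,0,0],-0.05,-1],[[0,0,0],-0.05,-1],[[0,0,0],-0.05,-1],[[0,0,0],-0.05,-1],[[0,0,-0.05],-0.05,-1],[[0,0,-0.1],-0.05,-1],[[0,0,-0.15],-0.05,-1],[[0,0,-0.15],-0.05,-1],[[-0.2,0,-0.15],-0.05,-1],[[-0.2,0,-0.15],-0.05,-1],[[-0.2,0,-0.15],-0.05,-1],[[-0.2,0,-0.15],-0.05,-1],[[-0.2,0,-0.15],-0.05,-1]]'
python3 - <<'E'
from h import *
T=cam('top');save(T,'end.png',(200,120,520,340),2.4)
print(proj(T,[.5227,.1023,.141]))
E
```

```text
clock: 13.9
tool_pos: [0.3725, 0.1006, 0.2157]
eef_rot: [0.999, 0.032, 0.001, -0.0]
wrist_force: [0.4, -0.1, 1.0]
grip_width: 0.0854
finger_force: 0.0
[[277.25689203 238.74819523]]
```

View pics/end.png

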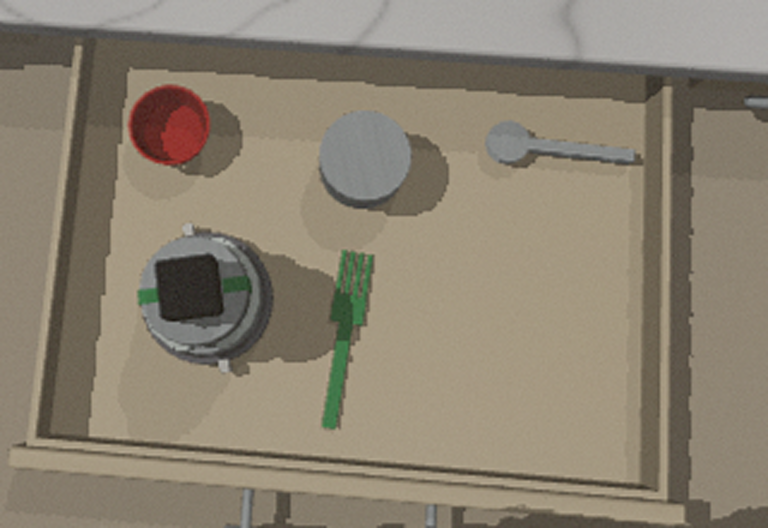

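The end view shows the tier upright on the base at crop (200,290) with its stripe turned about 1.5 rad from the mouth line, and the bystanders where they were.

```bash
python3 -c "
from rig import env;print(env.hand_in())"
```

```text
the job is handed in; nothing more can be done
None
```

I seated the segment fully down on the base, turned it clockwise to its stop, let go, and handed the job in at about 14 s; no verdict was returned, and the last picture shows it upright with the bystanders where they were.

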